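Find a spacer's blind hole on a feeler pin and present it hole-up

ROBOT

A 6-joint arm with a two-finger parallel gripper is mounted at the origin on the work surface. World frame = base frame: x ahead of the robot, y to its left, z up, the work surface at z = 0. Lengths are in m, angles in rad, forces in N, time in s.
With the tool pointing down it reaches from about 0.425 to 0.95 m from the base axis. Payload 3.5 kg.
Tool frame: the origin (TCP) lies at the centre of the arm's flange, where the gripper is bolted on; the fingertips stand 173 mm ahead of it and the grasp point (between the pads) lies 155 mm ahead of it (ctrl.tcp_to_grasp is the distance from the TCP to the grasp point, in m); z points along the fingers, x is the direction in which the jaws open and shut, and the axes are right-handed (so a half turn about z gives the same grasp; the last joint's range is limited). The gripper opens to 85 mm and grips with 20 to 120 N. Pads are 22 mm wide; open, the fingers measure 114 mm over their backs; the gripper's body (76 mm by 85 mm) begins 54 mm behind the grasp point. The pads swing forward as they close: fully open they stand 13 mm farther back than shut.
Start: joints at [-1.448, 0.286, 1.577, -0, 1.279, -0.15], TCP at [0.182, -0.65, 0.405] pointing down, gripper open.
Joint ranges: [-2.77, 2.77], [-0.9, 2.22], [0.21, 2.48], [-1.53, 4.67], [0.24, 2.81], [-2.84, 2.84]. Speed limits (rad/s): [2.79, 2.79, 3.14, 3.14, 3.14, 3.14].

INTERFACE

Orientations are given as a unit quaternion [x, y, z, w].
In Python, from plant import readout, imaging, ctrl, spotter gives the robot as it stands.
- The arm moves only by the tool apply_moves, never from a script. Its argument "steps" is a list of rows, each an object of numbers: "tx", "ty", "tz": the shift along the tool's x, y, z in mm; "wx", "wy", "wz": the turn, a rotation vector about the tool's x, y, z in rad. In form: [{"tx": .., "ty": .., "tz": .., "wx": .., "wy": .., "wz": ..}, ...]. A call has 1 to 12 rows; each row is the pose to reach, as a shift and turn from the pose commanded when the call began, along the tool's axes at that moment; what a row does not reach only later rows make up. A row lasts 1/10 s, in which the tool goes at most 50 mm and 8.59 degrees, less where a joint would pass 70% of its speed; a pose out of reach is approached as far as the arm can. A call with a gripper value outside its range is refused whole. "hand" is the opening, from 0 (shut) to 1 (fully open), set as the call begins (left out, the last holds). The fingers move at their own pace and stop on an object; "force" is the grip in N (left out, the last holds). Time passes only in rows, so rows that repeat a pose let the fingers close. It gives the time, the measured TCP pose, the force and the opening at its end, in the units of the state.
- readout.get_state(): the state, without advancing time (a new reading comes with each control period).
- imaging.read_camera(name): name is "scene" or "top"; returns a dict with "img" (480x640x3 uint8, red, green, blue), "vfov" (degrees; the focal length in pixels is half the picture's height over the tangent of half this angle, whatever the lens; pixels are square), "cx", "cy" (the principal point, pixels), "R" (3x3) and "t" (3): a world point X has camera coordinates R X + t. Camera axes: x right, y down, z forward; pixel columns grow to the right and rows downward; lengths in m; the calibration is good to about 2 mm. A picture is of the moment at which its call begins. There is no depth.
- ctrl.sign_off(): hands the job in, once; it reports no verdict.
Trained networks look in the newest picture that a camera, given by its name, has taken for a name from the list of things; names that differ only in an ending like _2 or _b are one class to them, and where a whole thing is asked for, a point or a joint stands for the part that bears it (a point fixed in the world has none). Each returns a list of dicts, best first, with "confidence" (0 to 1); they miss things now and then, are a little off and sometimes report something else, mostly with a low value. They report only what shows in the picture. A call takes as long as a camera call. They do not tell look-alikes from the thing itself.
- spotter.trace(camera, label): "region" (480x640 bool, what is visible of it) and "uv" ([column, row] in pixels, amid what is visible of it).
The state is a dict: "time": time; "qpos": joint angles; "dq": joint speeds; "joint_efforts": joint torques, N m; "eef_pos": TCP position; "tcp_rot": TCP orientation; "contact_force": force on the tool from outside, world axes, zero at the start; "wrist_torque": the same for the moment, N m; "opening": opening from 0.0 (shut) to 1.0 (fully open).
Only numpy, scipy, OpenCV 4.12 (cv2) and the standard library are available. Lean on these libraries where they do the work, as an engineer would, in place of code of your own. Each camera call takes 0.05 s, during which the arm holds its last target.

TASK

The square aluminium spacer lying on the microscopy bench has a deep blind hole in one end and only a shallow recess of the same width in the other. Pick it up, find the deep hole by feel by sliding that end at least 2 cm onto the level pin of the small stand, then draw it off and turn the spacer so that the hole points straight up. Finish while holding it like that in the gripper, steady, with its lower end at least 15 cm above the bench; leave the jar, the dish and the slide box where they are.

Things in the scene. Friction and masses are not known exactly. Their poses are not given: they have to be found in the camera images.
- spacer: Loose plain aluminium block, 40 x 40 mm square, 72 mm long, 0.2 to 0.3 kg, lying on a long side in any direction. Origin: centre of the shallow end; z runs along its length and out of the deep end (middle at z = 36 mm, deep mouth at 72 mm). Both ends look alike, with a round 26 mm opening on the axis: at z = 72 mm a blind hole 45 mm deep, at z = 0 a recess 5 mm deep.
- hole_mouth (a point): Centre of the mouth of the spacer's deep blind hole, with the axes of the spacer (z points out of the hole).
- stand: Fixed rigid steel stand. Origin under its post, on the bench; z up, x away from the pin. Post 24 (x) by 30 (y) mm, 116 mm tall; base plate 14 mm thick, 90 mm wide (y), from x = -18 to 68 mm. The pin is a level rod, 10 mm diameter, 100 mm above the bench, sticking out of the post's front face from x = -12 to x = -62 mm, roughly towards the robot.
- pin_tip (a point): Centre of the free end of the stand's level pin, 100 mm above the bench, with the axes of the stand (x points from the tip along the pin to the post). To slide the spacer on, its hole faces along this +x.
- jar: Bystander: closed amber jar, 56 mm diameter, 75 mm tall, loose; origin at the centre of its underside.
- slide_box: Bystander: closed box for microscope slides, 102 x 87 mm, 35 mm tall, loose; origin at the centre of its underside.
- dish: Bystander: closed clear round dish, 92 mm diameter, 18 mm tall, loose; origin at the centre of its underside.
There are look-alikes about, which are no part of the job. Of the things like the stand, leave any that is white or yellow; of the rest the smaller one is meant.

How it is judged:
By the outcome, as a careful person would: the job done as asked, in the order asked, and still so for the second after the job is handed in, while the arm keeps its last pose, push and grip.
It also fails if it takes over 51 s, if anything falls off the work surface, if the arm or the gripper's body presses on something with over 40 N, if the wrist force passes 120 N, or if a joint passes its speed limit or range.

## Working session

There is one attempt and no reset: what is moved stays moved. The work goes in short steps, Python scripts to look and compute and a tool call to move; the robot and the scene stay as the last step left them, time stands still between calls to the robot, and variables do not carry over. Pictures are saved under pics/ and viewed, and the job is handed in when it is done.

Besides the shell and the picture viewer there is one more tool, called as name(argument=value, ...), one argument or row to a line, values as JSON. apply_moves: Moves the arm, as the interface text tells. Its arguments: {"type":"object","properties":{"steps":{"type":"array","items":{"type":"object","properties":{"tx":{"type":"number"},"ty":{"type":"number"},"tz":{"type":"number"},"wx":{"type":"number"},"wy":{"type":"number"},"wz":{"type":"number"}}}},"hand":{"type":"number"},"force":{"type":"number"}},"required":["steps"]}

```bash
ls; mkdir -p pics; python3 - <<'E'
from plant import readout, imaging, ctrl, spotter
import cv2,numpy as np
print(readout.get_state())
for n in("scene","top"):
    c=imaging.read_camera(n); cv2.imwrite(f"pics/{n}0.png",c["img"][:,:,::-1]); print(n,{k:v for k,v in c.items() if k!="img"})
    for l in("spacer","stand","jar","dish","slide_box"):
        print(l,[(round(d["confidence"],2),np.round(d["uv"]),d["region"].sum()) for d in spotter.trace(n,l)])
print(ctrl.tcp_to_grasp)
E
```

```text
pics
{'time': 0.0, 'qpos': array([-1.44796170e+00,  2.87199945e-01,  1.57822288e+00, -2.34585580e-05,
        1.27857145e+00, -1.50025703e-01]), 'dq': array([ 0.00025279, -0.00128163, -0.00118492,  0.00038333, -0.0005244 ,
        0.00048752]), 'joint_efforts': array([ 1.43633668e-03, -4.05982876e+01, -2.92624587e+01, -9.67778033e-05,
        5.84724054e-03,  1.36266294e-06]), 'eef_pos': array([ 0.18188186, -0.64976544,  0.40329897]), 'tcp_rot': array([ 0.7967094 , -0.60436138, -0.00084552, -0.00085273]), 'contact_force': array([-0.39488875, -0.33988201,  0.17355659]), 'wrist_torque': array([-0.00305104,  0.00730302,  0.02618166]), 'opening': 0.9988783187548216}
scene {'vfov': 47.431927422435706, 'cx': 322.9926913526659, 'cy': 238.25557655956464, 'R': array([[ 8.38455704e-01,  5.44969648e-01,  3.39874953e-04],
       [ 3.85403797e-01, -5.92516652e-01, -7.07381036e-01],
       [-3.85299813e-01,  5.93238654e-01, -7.06832338e-01]]), 't': array([-0.57464003, -0.04245394,  1.37233474])}
spacer [(0.69, array([168., 402.]), np.int64(1326))]
stand [(0.67, array([416., 219.]), np.int64(2840))
[... 359 characters left out ...]
6.71715411255252, 'R': array([[ 2.79457118e-02, -9.99603965e-01,  3.30909694e-03],
       [-9.95620904e-01, -2.81294815e-02, -8.91501416e-02],
       [ 8.92079182e-02, -8.03241931e-04, -9.96012702e-01]]), 't': array([0.16074606, 0.56057942, 1.20021994])}
spacer [(0.82, array([503., 257.]), np.int64(728))]
stand [(0.79, array([308., 172.]), np.int64(1330)), (0.75, array([226., 183.]), np.int64(2561)), (0.71, array([138., 244.]), np.int64(3015)), (0.55, array([378., 152.]), np.int64(1333))]
jar [(0.81, array([479., 173.]), np.int64(635))]
dish [(0.59, array([373., 320.]), np.int64(1248)), (0.42, array([508., 256.]), np.int64(701))]
slide_box [(0.67, array([233., 274.]), np.int64(1661))]
0.1547
```

View pics/scene0.png

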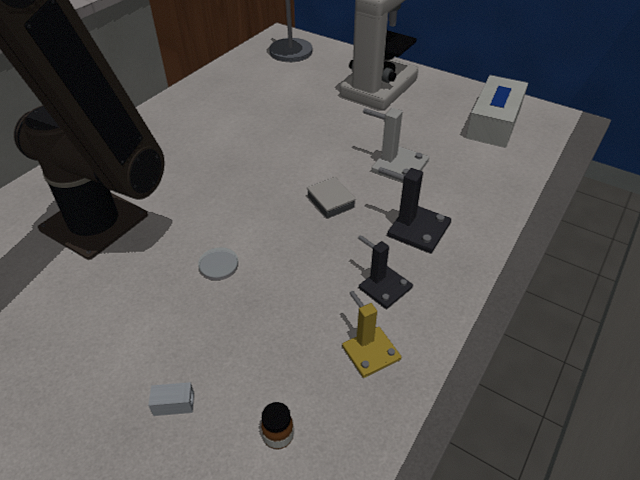

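View pics/top0.png

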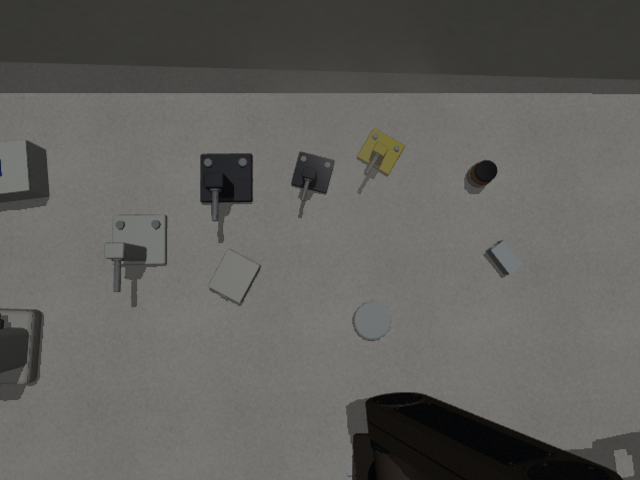

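The target is the small dark stand, at scene (381,280) and top (312,172). The spacer is at scene (172,398) and top (503,257). Next I fit models to both silhouettes.

```bash
cat > h.py <<'E'
import numpy as np,cv2
from scipy.optimize import minimize
from scipy.spatial.transform import Rotation as Rn
def f(c): return 240/np.tan(np.radians(c["vfov"]/2))
def proj(c,X):
    P=np.atleast_2d(X)@c["R"].T+c["t"]; return P[:,:2]/P[:,2:]*f(c)+[c["cx"],c["cy"]]
def box(x0,x1,y0,y1,z0,z1): return np.array([[x,y,z] for x in(x0,x1) for y in(y0,y1) for z in(z0,z1)])
def T(p,X): # x,y,yaw
    c,s=np.cos(p[2]),np.sin(p[2]); return X@np.array([[c,s,0],[-s,c,0],[0,0,1]])+[p[0],p[1],0]
a=np.linspace(0,2*np.pi,12,endpoint=False)
pin=np.array([[x,.005*np.cos(t),.1+.005*np.sin(t)] for x in(-.012,-.062) for t in a])
STAND=[box(-.018,.068,-.045,.045,0,.014),box(-.012,.012,-.015,.015,0,.116),pin]
SP=[box(-.036,.036,-.02,.02,0,.04)]
def render(c,parts,p,S=4):
    m=np.zeros((480*S,640*S),np.uint8)
    for X in parts:
        h=cv2.convexHull(((proj(c,T(p,X))+.5)*S-.5).astype(np.float32))
        cv2.fillConvexPoly(m,np.round(h).astype(np.int32),255)
    return cv2.resize(m,(640,480),interpolation=cv2.INTER_AREA)/255.
def fit(cams,masks,parts,p0):
    def cost(q):
        p=[q[0],q[1],q[2]/5]
        return sum(np.abs(render(c,parts,p)-m).sum()/m.sum() for c,m in zip(cams,masks))
    x0=np.array([p0[0],p0[1],p0[2]*5]); best=None
    for k in range(2):
        sim=np.vstack([x0]+[x0+d for d in np.eye(3)*[.01,.01,.5]])
        r=minimize(cost,x0,method="Nelder-Mead",options=dict(initial_simplex=sim,xatol=1e-4,fatol=1e-4)); x0=r.x
    return np.array([r.x[0],r.x[1],r.x[2]/5]),r.fun
def ray(c,uv,z):
    d=c["R"].T@np.array([(uv[0]-c["cx"])/f(c),(uv[1]-c["cy"])/f(c),1]); o=-c["R"].T@c["t"]
    return o+d*(z-o[2])/d[2]
E
python3 - <<'E'
from h import *
from plant import imaging,spotter
cams={};reg={}
def near(l,n,uv): 
    ds=spotter.trace(n,l); d=min(ds,key=lambda d:np.hypot(*(np.array(d["uv"])-uv))); return d["region"].astype(float)
tg={"spacer":dict(scene=(172,398),top=(503,257)),"stand":dict(scene=(381,283),top=(308,172))}
for n in("scene","top"):
    c=imaging.read_camera(n);cams[n]=c
    for l in tg: reg[l,n]=near(l,n,tg[l][n])
    print(n,ray(c,tg["stand"][n],.03),ray(c,tg["spacer"][n],.02))
out={n:cams[n]["img"][:,:,::-1].copy() for n in cams}
for l,parts in(("stand",STAND),("spacer",SP)):
    p=ray(cams["top"],tg[l]["top"],.02)
    for sel in(["scene","top"],["scene"],["top"]):
        rs=[fit([cams[n] for n in sel],[reg[l,n] for n in sel],parts,[p[0],p[1],y]) for y in ([-.6,-.2,.2] if l=="stand" else [-1.2,-.6,0,.6,1.2])]
        b=min(rs,key=lambda r:r[1]); print(l,sel,b[0],round(b[1],3))
        if len(sel)==2: bb=b
    for n in cams:
        m=(render(cams[n],parts,bb[0])>.5).astype(np.uint8)
        ct,_=cv2.findContours(cv2.resize(m,None,fx=6,fy=6,interpolation=0),0,1)
        u,v=tg[l][n]; big=cv2.resize(out[n],None,fx=6,fy=6,interpolation=cv2.INTER_CUBIC); r2=cv2.resize(reg[l,n].astype(np.uint8),None,fx=6,fy=6,interpolation=0)
        c2,_=cv2.findContours(r2,0,1); cv2.drawContours(big,c2,-1,(0,255,0),1); cv2.drawContours(big,ct,-1,(0,0,255),1)
        out[l,n]=big[(v-48)*6:(v+48)*6,(u-65)*6:(u+65)*6]
g=np.vstack([np.hstack([cv2.resize(out[l,n],(400,295)) for n in cams]) for l in tg])
cv2.imwrite("pics/fit1.png",g)
E
```

```text
scene [0.71187854 0.19106197 0.03      ] [ 0.51905372 -0.25485784  0.02      ]
top [0.71075172 0.22098891 0.03      ] [ 0.51955393 -0.25213189  0.02      ]
stand ['scene', 'top'] [ 0.69068233  0.21483047 -0.22362149] 0.208
stand ['scene'] [ 0.69031126  0.2115501  -0.20972835] 0.081
stand ['top'] [ 0.69194327  0.21627243 -0.22416877] 0.058
spacer ['scene', 'top'] [ 0.51829445 -0.25567188  0.6762619 ] 0.216
spacer ['scene'] [ 0.51811346 -0.25766912  0.69823043] 0.066
spacer ['top'] [ 0.51890166 -0.25277001  0.65656662] 0.055
```

View pics/fit1.png

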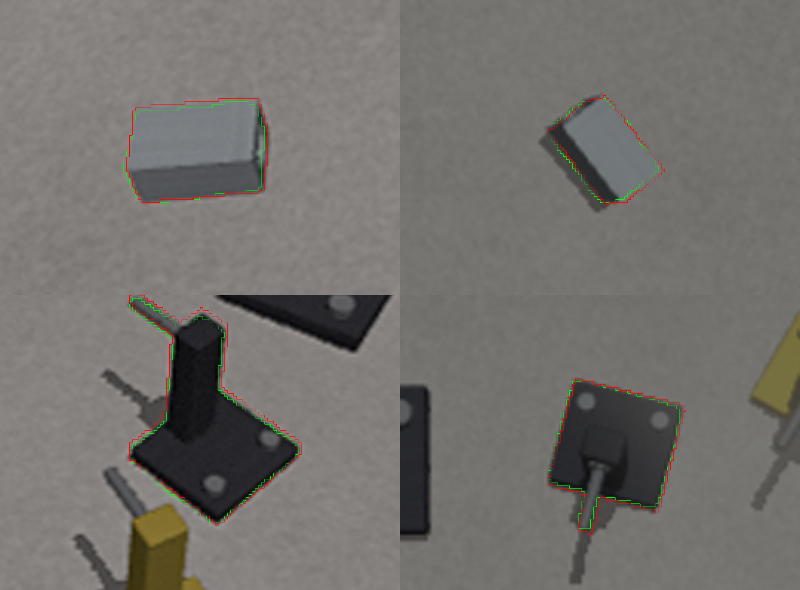

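The fits look good: stand at about (0.691, 0.214) with yaw -0.222, spacer at about (0.518, -0.255) with axis yaw 0.676. Now I work out the approach.

```bash
cat >> h.py <<'E'
def rel(P,Rt,st,cmd=None):
    """target world TCP pos, Rotation -> shift mm & rotvec in current tool axes"""
    R0=Rn.from_quat(st["tcp_rot"]); d=R0.inv().apply(np.array(P)-st["eef_pos"])*1000
    return np.round(d,1),np.round((R0.inv()*Rt).as_rotvec(),4)
def down(y): # tool down, tool x at yaw y
    x=np.array([np.cos(y),np.sin(y),0]);z=np.array([0,0,-1.]);return Rn.from_matrix(np.array([x,np.cross(z,x),z]).T)
def show(st): print("t",round(st["time"],2),"p",np.round(st["eef_pos"],4),"x",np.round(Rn.from_quat(st["tcp_rot"]).as_matrix()[:,0],3),"z",np.round(Rn.from_quat(st["tcp_rot"]).as_matrix()[:,2],3),"q",np.round(st["qpos"],3),"F",np.round(st["contact_force"],1),"o",round(st["opening"],3))
E
python3 - <<'E'
from h import *
from plant import readout
s=readout.get_state();show(s); print(rel([.518,-.2555,.30],down(.676-np.pi/2),s))
E
```

```text
t 0.9 p [ 0.1819 -0.65    0.4048] x [ 0.269 -0.963  0.   ] z [-0. -0. -1.] q [-1.448  0.286  1.577 -0.     1.279 -0.15 ] F [ 0.6 -0.5 -0.4] o 0.997
(array([-289.4, -430. ,  104.7]), array([ 0.    , -0.    , -0.4032]))
```

apply_moves(
  hand=1,
  force=60,
  steps=[
    {"tx": -289.4, "ty": -430, "tz": 104.7, "wz": -0.4032},
    {"tx": -289.4, "ty": -430, "tz": 104.7, "wz": -0.4032},
    {"tx": -289.4, "ty": -430, "tz": 104.7, "wz": -0.4032},
    {"tx": -289.4, "ty": -430, "tz": 104.7, "wz": -0.4032},
    {"tx": -289.4, "ty": -430, "tz": 104.7, "wz": -0.4032},
    {"tx": -289.4, "ty": -430, "tz": 104.7, "wz": -0.4032},
    {"tx": -289.4, "ty": -430, "tz": 104.7, "wz": -0.4032},
    {"tx": -289.4, "ty": -430, "tz": 104.7, "wz": -0.4032},
    {"tx": -289.4, "ty": -430, "tz": 104.7, "wz": -0.4032},
    {"tx": -289.4, "ty": -430, "tz": 104.7, "wz": -0.4032},
    {"tx": -289.4, "ty": -430, "tz": 104.7, "wz": -0.4032},
    {"tx": -289.4, "ty": -430, "tz": 104.7, "wz": -0.4032},
  ],
)

```text
$.steps[0]: bad value
```

```bash
python3 - <<'E'
from h import *
from plant import readout,imaging
s=readout.get_state();show(s); print(rel([.518,-.2555,.177],down(.676-np.pi/2),s))
c=imaging.read_camera("scene"); cv2.imwrite("pics/s2.png",c["img"][:,:,::-1])
t=imaging.read_camera("top"); cv2.imwrite("pics/t2.png",t["img"][:,:,::-1])
E
```

```text
t 0.9 p [ 0.1819 -0.65    0.4048] x [ 0.269 -0.963  0.   ] z [-0. -0. -1.] q [-1.448  0.286  1.577 -0.     1.279 -0.15 ] F [ 0.6 -0.5 -0.4] o 0.997
(array([-289.4, -430. ,  227.7]), array([ 0.    , -0.    , -0.4032]))
```

View pics/s2.png

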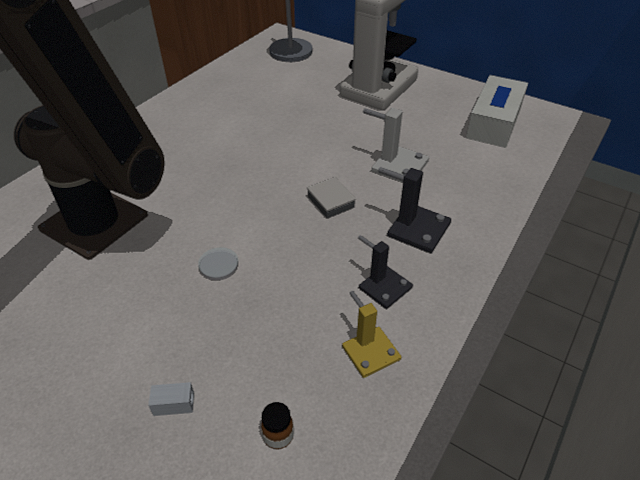

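The call was refused and nothing moved. I'll retry with all six fields in each row.

apply_moves(
  hand=1,
  force=60,
  steps=[
    {"tx": -289, "ty": -430, "tz": 105, "wx": 0, "wy": 0, "wz": -0.403},
  ],
)

```text
time: 1.1
eef_pos: [0.2111, -0.6154, 0.3964]
tcp_rot: [0.839, -0.544, 0.001, 0.003]
contact_force: [-0.1, 0.3, -0.5]
opening: 0.997
```

```bash
python3 - <<'E'
from h import *
from plant import readout
s=readout.get_state();show(s); print(rel([.518,-.2555,.30],down(.676-np.pi/2),s))
E
```

```text
t 1.1 p [ 0.2111 -0.6154  0.3964] x [ 0.409 -0.913  0.005] z [-0.    -0.006 -1.   ] q [-1.396  0.239  1.649 -0.002  1.247 -0.246] F [-0.1  0.3 -0.5] o 0.997
(array([-203.6, -427.4,   94.2]), array([ 0.0034, -0.0048, -0.255 ]))
```

apply_moves(
  steps=[
    {"tx": -204, "ty": -427, "tz": 95, "wx": 0, "wy": 0, "wz": -0.255},
    {"tx": -204, "ty": -427, "tz": 95, "wx": 0, "wy": 0, "wz": -0.255},
    {"tx": -204, "ty": -427, "tz": 95, "wx": 0, "wy": 0, "wz": -0.255},
    {"tx": -204, "ty": -427, "tz": 95, "wx": 0, "wy": 0, "wz": -0.255},
    {"tx": -204, "ty": -427, "tz": 95, "wx": 0, "wy": 0, "wz": -0.255},
    {"tx": -204, "ty": -427, "tz": 95, "wx": 0, "wy": 0, "wz": -0.255},
    {"tx": -204, "ty": -427, "tz": 95, "wx": 0, "wy": 0, "wz": -0.255},
    {"tx": -204, "ty": -427, "tz": 95, "wx": 0, "wy": 0, "wz": -0.255},
    {"tx": -204, "ty": -427, "tz": 95, "wx": 0, "wy": 0, "wz": -0.255},
    {"tx": -204, "ty": -427, "tz": 95, "wx": 0, "wy": 0, "wz": -0.255},
    {"tx": -204, "ty": -427, "tz": 95, "wx": 0, "wy": 0, "wz": -0.255},
    {"tx": -204, "ty": -427, "tz": 95, "wx": 0, "wy": 0, "wz": -0.255},
  ],
)

```text
time: 2.3
eef_pos: [0.5197, -0.251, 0.2997]
tcp_rot: [0.902, -0.431, -0.0, 0.0]
contact_force: [0.2, 0.1, 0.1]
opening: 0.996
```

```bash
python3 - <<'E'
from h import *
from plant import readout,imaging
s=readout.get_state();show(s); print(rel([.518,-.2555,.177],down(.676-np.pi/2),s))
c=imaging.read_camera("scene"); cv2.imwrite("pics/s3.png",c["img"][:,:,::-1])
E
```

```text
t 2.3 p [ 0.5197 -0.251   0.2997] x [ 0.629 -0.778 -0.   ] z [-0. -0. -1.] q [-6.260e-01  1.830e-01  1.904e+00 -1.000e-03  1.055e+00  2.660e-01] F [0.2 0.1 0.1] o 0.996
(array([  2.5,   4.1, 122.7]), array([0.0005, 0.0001, 0.0037]))
```

View pics/s3.png

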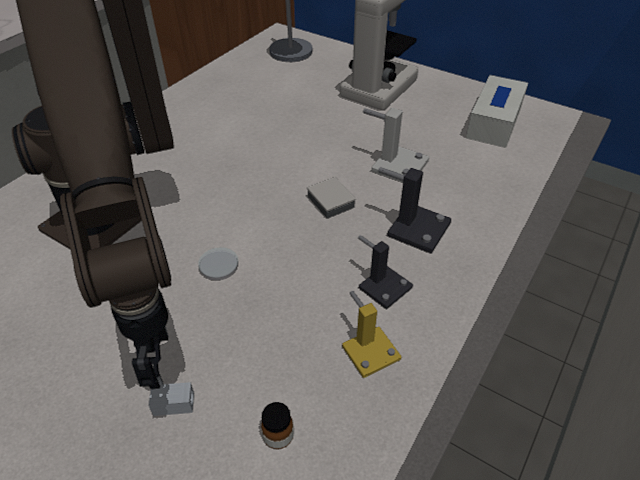

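The gripper is above the spacer, which shows at scene (172,398). Now descend and close.

apply_moves(
  steps=[
    {"tx": 2.5, "ty": 4, "tz": 50, "wx": 0, "wy": 0, "wz": 0.004},
    {"tx": 2.5, "ty": 4, "tz": 90, "wx": 0, "wy": 0, "wz": 0.004},
    {"tx": 2.5, "ty": 4, "tz": 115, "wx": 0, "wy": 0, "wz": 0.004},
    {"tx": 2.5, "ty": 4, "tz": 122, "wx": 0, "wy": 0, "wz": 0.004},
    {"tx": 2.5, "ty": 4, "tz": 122, "wx": 0, "wy": 0, "wz": 0.004},
    {"tx": 2.5, "ty": 4, "tz": 122, "wx": 0, "wy": 0, "wz": 0.004},
  ],
)

```text
time: 2.95
eef_pos: [0.5183, -0.2572, 0.1797]
tcp_rot: [0.901, -0.434, 0.002, 0.0]
contact_force: [-0.3, -0.5, 0.7]
opening: 0.999
```

apply_moves(
  hand=0,
  force=60,
  steps=[
    {"tx": 0, "ty": 0, "tz": 0, "wx": 0, "wy": 0, "wz": 0},
    {"tx": 0, "ty": 0, "tz": 0, "wx": 0, "wy": 0, "wz": 0},
    {"tx": 0, "ty": 0, "tz": 0, "wx": 0, "wy": 0, "wz": 0},
    {"tx": 0, "ty": 0, "tz": 0, "wx": 0, "wy": 0, "wz": 0},
    {"tx": 0, "ty": 0, "tz": 0, "wx": 0, "wy": 0, "wz": 0},
    {"tx": 0, "ty": 0, "tz": 0, "wx": 0, "wy": 0, "wz": 0},
    {"tx": 0, "ty": 0, "tz": 0, "wx": 0, "wy": 0, "wz": 0},
    {"tx": 0, "ty": 0, "tz": 0, "wx": 0, "wy": 0, "wz": 0},
  ],
)

```text
time: 3.75
eef_pos: [0.5184, -0.2562, 0.179]
tcp_rot: [0.901, -0.434, 0.001, 0.0]
contact_force: [-0.8, 0.6, 6.9]
opening: 0.459
```

```bash
python3 - <<'E'
from h import *
from plant import readout,imaging
s=readout.get_state();show(s)
for n in("scene","top"):
    c=imaging.read_camera(n); im=c["img"][:,:,::-1]
    u,v=(168,390) if n=="scene" else (503,257)
    cv2.imwrite(f"pics/{n}4.png",cv2.resize(im[v-60:v+60,u-80:u+80],(640,480),interpolation=2))
E
```

```text
t 3.75 p [ 0.5184 -0.2562  0.179 ] x [ 0.624 -0.781  0.002] z [ 0.001 -0.001 -1.   ] q [-0.634  0.366  1.94   0.     0.834  0.262] F [-0.8  0.6  6.9] o 0.459
```

View pics/scene4.png

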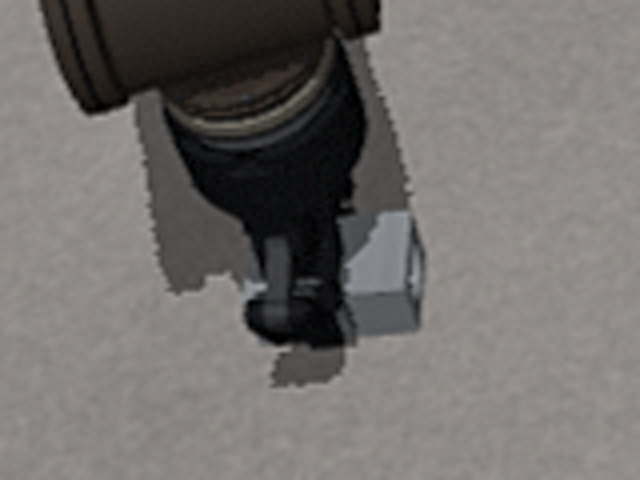

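```bash
python3 - <<'E'
from h import *
from plant import readout,imaging
s=readout.get_state();R=Rn.from_quat(s["tcp_rot"]).as_matrix();p=s["eef_pos"]
for n in("scene","top"):
    c=imaging.read_camera(n); im=c["img"][:,:,::-1].copy()
    u,v=(168,390) if n=="scene" else (503,257)
    big=cv2.resize(im[v-60:v+60,u-80:u+80],(640,480),interpolation=2)
    def pt(X,col): q=(proj(c,X)[0]-[u-80,v-60])*4+1.5; cv2.circle(big,tuple(int(a) for a in q),4,col,-1)
    g=p+R[:,2]*.155
    pt(g,(0,0,255)); pt(g+R[:,0]*.02,(0,255,0)); pt(g-R[:,0]*.02,(0,255,0)); pt(p,(255,0,255)); pt(g+R[:,0]*.035,(255,255,0))
    for sg in(1,-1): pt(np.array([.5183,-.2557,.04])+sg*.036*np.array([np.cos(.676),np.sin(.676),0]),(0,255,255))
    cv2.imwrite(f"pics/{n}5.png",big)
a=cv2.imread("pics/scene5.png");b=cv2.imread("pics/top5.png");cv2.imwrite("pics/b5.png",cv2.resize(np.hstack([a,b]),(800,300)))
E
```

```text
(no output)
```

View pics/b5.png

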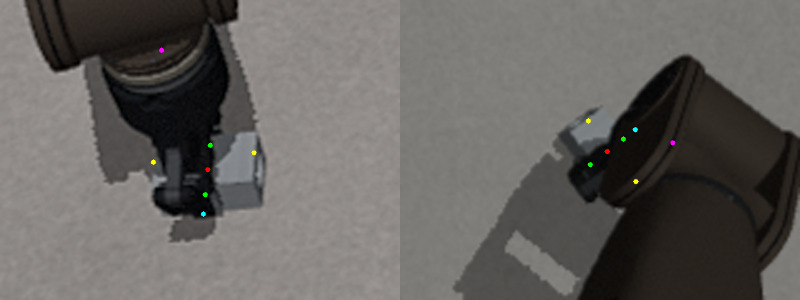

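View pics/scene5.png

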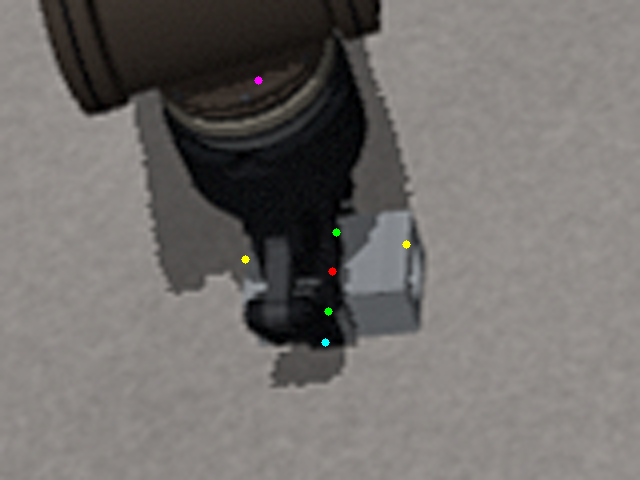

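```bash
python3 - <<'E'
from h import *
from plant import readout
s=readout.get_state();show(s); print(rel([.566,.242,.32],down(-.222-np.pi/2),s))
E
```

```text
t 3.95 p [ 0.5184 -0.2562  0.179 ] x [ 0.624 -0.781  0.002] z [ 0.001 -0.001 -1.   ] q [-0.634  0.366  1.94   0.     0.834  0.262] F [-0.6  0.3  6.1] o 0.461
(array([-359.3, -348.2, -141.5]), array([-0.0012, -0.0014,  0.8961]))
```

apply_moves(
  steps=[
    {"tx": 0, "ty": 0, "tz": -30, "wx": 0, "wy": 0, "wz": 0},
    {"tx": 0, "ty": 0, "tz": -80, "wx": 0, "wy": 0, "wz": 0},
    {"tx": -32, "ty": -31, "tz": -110, "wx": 0, "wy": 0, "wz": 0.1},
    {"tx": -64, "ty": -62, "tz": -130, "wx": 0, "wy": 0, "wz": 0.2},
    {"tx": -96, "ty": -93, "tz": -141, "wx": 0, "wy": 0, "wz": 0.3},
    {"tx": -130, "ty": -126, "tz": -141, "wx": 0, "wy": 0, "wz": 0.4},
    {"tx": -163, "ty": -159, "tz": -141, "wx": 0, "wy": 0, "wz": 0.5},
    {"tx": -196, "ty": -192, "tz": -141, "wx": 0, "wy": 0, "wz": 0.6},
    {"tx": -230, "ty": -225, "tz": -141, "wx": 0, "wy": 0, "wz": 0.7},
    {"tx": -264, "ty": -258, "tz": -141, "wx": 0, "wy": 0, "wz": 0.8},
    {"tx": -298, "ty": -290, "tz": -141, "wx": 0, "wy": 0, "wz": 0.896},
    {"tx": -330, "ty": -322, "tz": -141, "wx": 0, "wy": 0, "wz": 0.896},
  ],
)

```text
time: 5.15
eef_pos: [0.5626, 0.2049, 0.3172]
tcp_rot: [-0.624, 0.782, 0.001, -0.001]
contact_force: [1.2, -0.6, -2.2]
opening: 0.46
```

```bash
python3 - <<'E'
from h import *
from plant import readout
s=readout.get_state();show(s); print(rel([.566,.242,.30],down(-.222-np.pi/2),s))
E
```

```text
t 5.15 p [0.5626 0.2049 0.3172] x [-0.222 -0.975  0.001] z [-0.003 -0.001 -1.   ] q [ 0.18   0.207  1.84  -0.     1.097  1.974] F [ 1.2 -0.6 -2.2] o 0.46
(array([-36.9,   4.9,  17.2]), array([ 0.0026, -0.0011, -0.0014]))
```

apply_moves(
  steps=[
    {"tx": -20, "ty": 2, "tz": 25, "wx": 0, "wy": 0, "wz": 0},
    {"tx": -30, "ty": 4, "tz": 50, "wx": 0, "wy": 0, "wz": 0},
    {"tx": -30, "ty": 4, "tz": 58, "wx": 0, "wy": 0, "wz": 0},
    {"tx": -30, "ty": 4, "tz": 58, "wx": 0, "wy": 0, "wz": 0},
    {"tx": -30, "ty": 4, "tz": 58, "wx": 0, "wy": 0, "wz": 0},
  ],
)

```text
time: 5.65
eef_pos: [0.5665, 0.2323, 0.2611]
tcp_rot: [-0.624, 0.781, -0.0, -0.0]
contact_force: [0.4, 1.0, -1.4]
opening: 0.453
```

```bash
python3 - <<'E'
from h import *
from plant import readout,imaging
s=readout.get_state();show(s); print(rel([.566,.242,.259],down(-.222-np.pi/2),s))
R=Rn.from_quat(s["tcp_rot"]).as_matrix();p=s["eef_pos"]
L=[]
for n in("scene","top"):
    c=imaging.read_camera(n); im=c["img"][:,:,::-1].copy()
    u,v=(360,270) if n=="scene" else (310,195)
    big=cv2.resize(im[v-60:v+60,u-80:u+80],(640,480),interpolation=2)
    def pt(X,col): q=(proj(c,X)[0]-[u-80,v-60])*4+1.5; cv2.circle(big,tuple(int(a) for a in q),2,col,-1)
    g=p+R[:,2]*.159
    for a in(-1,1):
      for b in(-1,1):
        for d in(-1,1): pt(g+R@np.array([a*.02,b*.036,d*.02]),(0,0,255))
    pt(g-R[:,1]*.036,(0,255,255))
    for P in([.6905,.2145],[.6903,.2116],[.692,.2163]):
      pt(T([*P,-.222],np.array([[-.062,0,.1]]))[0],(0,255,0));
    L.append(big)
cv2.imwrite("pics/b6.png",L[0]);cv2.imwrite("pics/b6t.png",L[1])
E
```

```text
t 5.65 p [0.5665 0.2323 0.2611] x [-0.221 -0.975  0.   ] z [ 0. -0. -1.] q [ 0.224  0.304  1.836 -0.     1.001  2.018] F [ 0.4  1.  -1.4] o 0.453
(array([-9.4,  2.6,  2.1]), array([-0.0001, -0.0002, -0.001 ]))
```

View pics/b6.png

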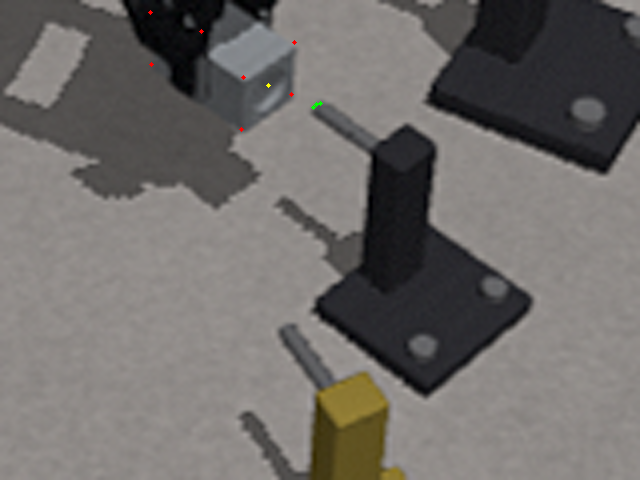

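View pics/b6t.png

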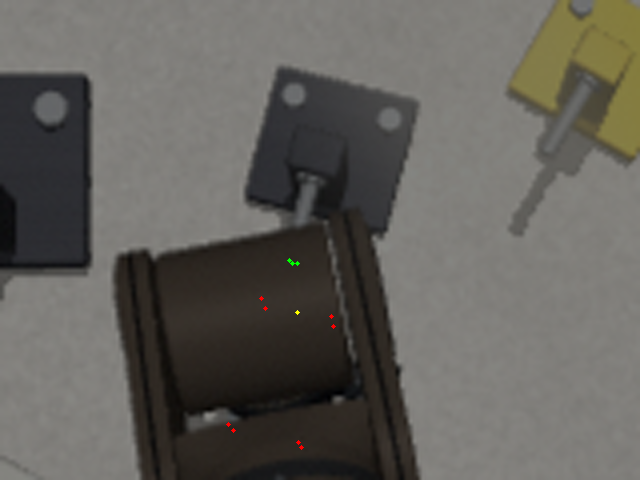

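```bash
python3 - <<'E'
from h import *
from plant import imaging
c=imaging.read_camera("scene"); im=c["img"][:,:,::-1]
cv2.imwrite("pics/z7.png",cv2.convertScaleAbs(cv2.resize(im[212:247,325:370],(720,560),interpolation=2),alpha=1.5))
E
```

```text
(no output)
```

View pics/z7.png

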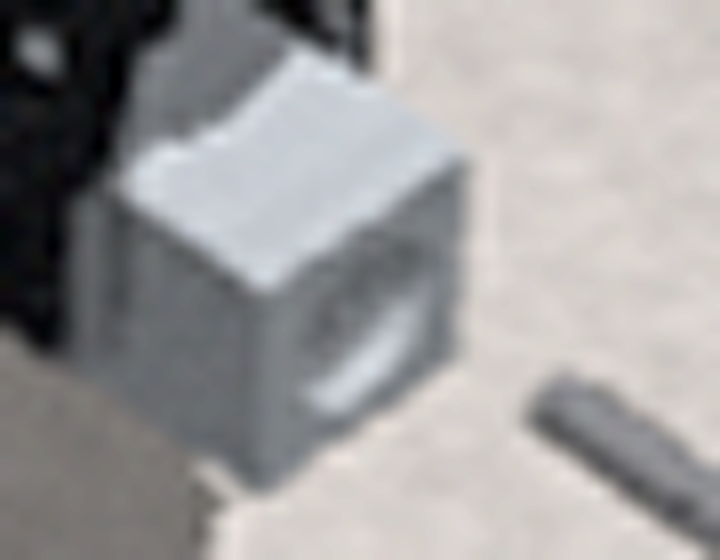

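apply_moves(
  steps=[
    {"tx": -8.5, "ty": 2, "tz": 1.5, "wx": 0, "wy": 0, "wz": 0},
    {"tx": -8.5, "ty": 2, "tz": 1.5, "wx": 0, "wy": 0, "wz": 0},
    {"tx": -8.5, "ty": -3, "tz": 1.5, "wx": 0, "wy": 0, "wz": 0},
    {"tx": -8.5, "ty": -10, "tz": 1.5, "wx": 0, "wy": 0, "wz": 0},
    {"tx": -8.5, "ty": -15, "tz": 1.5, "wx": 0, "wy": 0, "wz": 0},
    {"tx": -8.5, "ty": -15, "tz": 1.5, "wx": 0, "wy": 0, "wz": 0},
    {"tx": -8.5, "ty": -15, "tz": 1.5, "wx": 0, "wy": 0, "wz": 0},
  ],
)

```text
time: 6.5
eef_pos: [0.583, 0.2378, 0.2592]
tcp_rot: [-0.624, 0.781, 0.0, -0.0]
contact_force: [-0.5, -0.4, -2.1]
opening: 0.457
```

```bash
cat > look.py <<'E'
import sys
from h import *
from plant import readout,imaging
k=sys.argv[1]; ends=int(sys.argv[2]) if len(sys.argv)>2 else -1
s=readout.get_state();show(s); print("rel to pin line, prepose", rel([.566,.2415,.259],down(-.222-np.pi/2 if ends<0 else -.222+np.pi/2),s))
R=Rn.from_quat(s["tcp_rot"]).as_matrix();p=s["eef_pos"]
c=imaging.read_camera("scene"); im=c["img"][:,:,::-1].copy()
u,v=(360,250)
big=cv2.resize(im[v-45:v+45,u-60:u+60],(720,540),interpolation=2)
def pt(X,col): q=(proj(c,X)[0]-[u-60,v-45])*6+2.5; cv2.circle(big,tuple(int(a) for a in q),2,col,-1)
g=p+R[:,2]*.159
for a in(-1,1):
  for d in(-1,1): pt(g+R@np.array([a*.02,ends*.036,d*.02]),(0,0,255))
pt(g+ends*R[:,1]*.036,(0,255,255))
pt(T([.6905,.2145,-.222],np.array([[-.062,0,.1]]))[0],(0,255,0))
d=np.array([np.cos(-.222),np.sin(-.222),0]); m=g+ends*R[:,1]*.036
tip=np.array([.6301,.2277,.1]); e=m-tip; print("insertion mm",e@d*1000,"lateral",e@np.array([-d[1],d[0],0])*1000,"dz",e[2]*1000,"F along",s["contact_force"]@d)
cv2.imwrite(f"pics/{k}.png",big)
E
python3 look.py l8
```

```text
t 6.5 p [0.583  0.2378 0.2592] x [-0.221 -0.975  0.   ] z [-0. -0. -1.] q [0.226 0.341 1.792 0.    1.009 2.02 ] F [-0.5 -0.4 -2.1] o 0.457
rel to pin line, prepose (array([ 0.1, 17.4,  0.2]), array([ 0.0003, -0.0001, -0.0006]))
insertion mm -12.196326983969717 lateral -0.5736096149147077 dz 0.17027641569282437 F along -0.36605328463372927
```

View pics/l8.png

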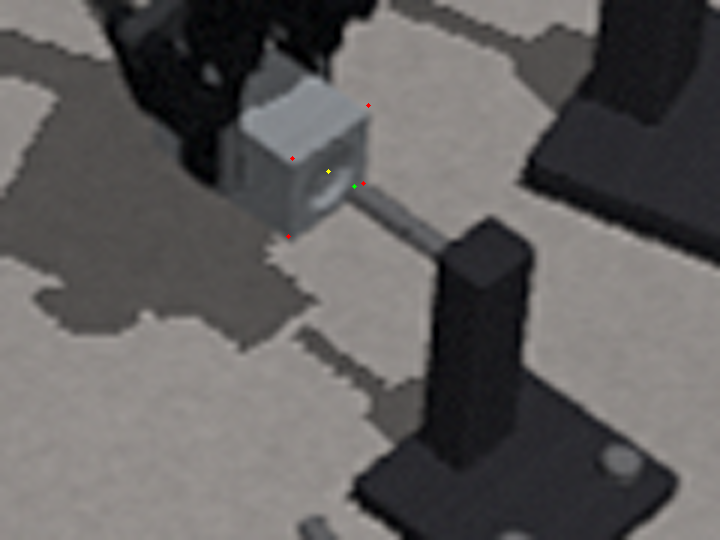

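apply_moves(
  steps=[
    {"tx": 0, "ty": -5, "tz": 0, "wx": 0, "wy": 0, "wz": 0},
    {"tx": 0, "ty": -10, "tz": 0, "wx": 0, "wy": 0, "wz": 0},
    {"tx": 0, "ty": -14, "tz": 0, "wx": 0, "wy": 0, "wz": 0},
    {"tx": 0, "ty": -16, "tz": 0, "wx": 0, "wy": 0, "wz": 0},
    {"tx": 0, "ty": -18, "tz": 0, "wx": 0, "wy": 0, "wz": 0},
    {"tx": 0, "ty": -18, "tz": 0, "wx": 0, "wy": 0, "wz": 0},
    {"tx": 0, "ty": -18, "tz": 0, "wx": 0, "wy": 0, "wz": 0},
  ],
)

```text
time: 7.25
eef_pos: [0.5995, 0.2344, 0.259]
tcp_rot: [-0.624, 0.781, 0.001, -0.002]
contact_force: [-4.8, 0.5, 1.0]
opening: 0.46
```

apply_moves(
  steps=[
    {"tx": 0, "ty": -2, "tz": 0, "wx": 0, "wy": 0, "wz": 0},
    {"tx": 0, "ty": -2, "tz": 0, "wx": 0, "wy": 0, "wz": 0},
    {"tx": 0, "ty": -2, "tz": 0, "wx": 0, "wy": 0, "wz": 0},
  ],
)

```text
time: 7.55
eef_pos: [0.6004, 0.2343, 0.2588]
tcp_rot: [-0.624, 0.781, 0.003, -0.004]
contact_force: [-10.6, 1.9, 3.9]
opening: 0.462
```

```bash
python3 look.py l9
```

```text
t 7.55 p [0.6004 0.2343 0.2588] x [-0.22  -0.975  0.002] z [-0.01  0.   -1.  ] q [2.150e-01 3.720e-01 1.752e+00 2.000e-03 1.027e+00 2.006e+00] F [-10.6   1.9   3.9] o 0.462
rel to pin line, prepose (array([ 0.6, 35.1,  0.1]), array([ 0.0095, -0.0021,  0.0001]))
insertion mm 4.029199371180785 lateral -0.4104086325803365 dz -0.5224228971301426 F along -10.77610887161804
```

View pics/l9.png

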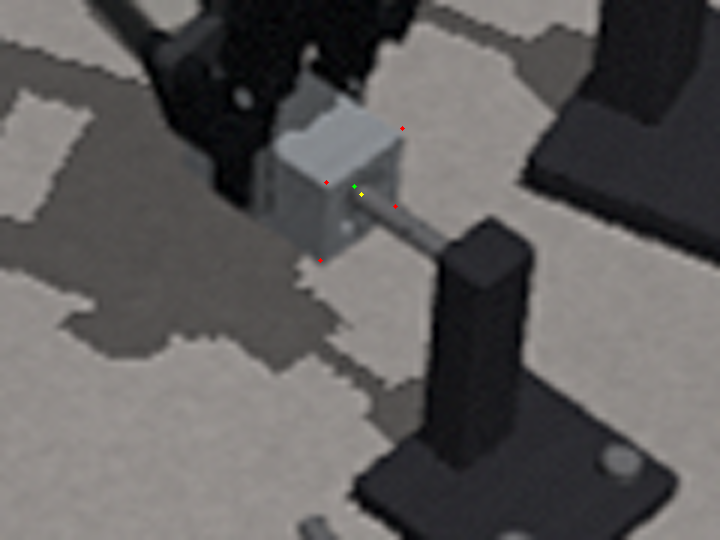

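It stopped firmly at about 4–5 mm with 11 N, and the pin is inside the opening. So this end is the shallow recess. I draw it off and turn 180° about the vertical.

apply_moves(
  steps=[
    {"tx": 0, "ty": 10, "tz": 0, "wx": 0, "wy": 0, "wz": 0},
    {"tx": 0, "ty": 30, "tz": 0, "wx": 0, "wy": 0, "wz": 0},
    {"tx": 0, "ty": 60, "tz": 0, "wx": 0, "wy": 0, "wz": 0},
    {"tx": 0, "ty": 70, "tz": 0, "wx": 0, "wy": 0, "wz": -0.14},
    {"tx": 0, "ty": 70, "tz": 0, "wx": 0, "wy": 0, "wz": -0.28},
    {"tx": 0, "ty": 70, "tz": 0, "wx": 0, "wy": 0, "wz": -0.42},
    {"tx": 0, "ty": 70, "tz": 0, "wx": 0, "wy": 0, "wz": -0.56},
    {"tx": 0, "ty": 70, "tz": 0, "wx": 0, "wy": 0, "wz": -0.7},
    {"tx": 0, "ty": 70, "tz": 0, "wx": 0, "wy": 0, "wz": -0.84},
    {"tx": 0, "ty": 70, "tz": 0, "wx": 0, "wy": 0, "wz": -0.98},
    {"tx": 0, "ty": 70, "tz": 0, "wx": 0, "wy": 0, "wz": -1.12},
    {"tx": 0, "ty": 70, "tz": 0, "wx": 0, "wy": 0, "wz": -1.26},
  ],
)

```text
time: 8.8
eef_pos: [0.5339, 0.249, 0.2594]
tcp_rot: [0.965, -0.261, 0.001, -0.0]
contact_force: [-0.3, -0.9, -2.8]
opening: 0.459
```

apply_moves(
  steps=[
    {"tx": 0, "ty": 0, "tz": 0, "wx": 0, "wy": 0, "wz": -0.14},
    {"tx": 0, "ty": 0, "tz": 0, "wx": 0, "wy": 0, "wz": -0.28},
    {"tx": 0, "ty": 0, "tz": 0, "wx": 0, "wy": 0, "wz": -0.42},
    {"tx": 0, "ty": 0, "tz": 0, "wx": 0, "wy": 0, "wz": -0.56},
    {"tx": 0, "ty": 0, "tz": 0, "wx": 0, "wy": 0, "wz": -0.7},
    {"tx": 0, "ty": 0, "tz": 0, "wx": 0, "wy": 0, "wz": -0.84},
    {"tx": 0, "ty": 0, "tz": 0, "wx": 0, "wy": 0, "wz": -0.98},
    {"tx": 0, "ty": 0, "tz": 0, "wx": 0, "wy": 0, "wz": -1.12},
    {"tx": 0, "ty": 0, "tz": 0, "wx": 0, "wy": 0, "wz": -1.26},
    {"tx": 0, "ty": 0, "tz": 0, "wx": 0, "wy": 0, "wz": -1.4},
    {"tx": 0, "ty": 0, "tz": 0, "wx": 0, "wy": 0, "wz": -1.54},
    {"tx": 0, "ty": 0, "tz": 0, "wx": 0, "wy": 0, "wz": -1.68},
  ],
)

```text
time: 10.0
eef_pos: [0.5339, 0.249, 0.2594]
tcp_rot: [0.838, 0.545, 0.001, 0.0]
contact_force: [0.1, -0.6, -1.7]
opening: 0.46
```

```bash
python3 look.py l10 1
```

```text
t 10.0 p [0.5339 0.249  0.2594] x [0.406 0.914 0.001] z [ 0.002  0.    -1.   ] q [ 0.264  0.261  1.894 -0.     0.985 -0.888] F [ 0.1 -0.6 -1.7] o 0.46
rel to pin line, prepose (array([ 6.2, 32.3,  0.5]), array([ 0.0014, -0.0005, -0.196 ]))
insertion mm -62.937410558755985 lateral -7.380325740961997 dz 0.45597714528962385 F along 0.21305898950155253
```

View pics/l10.png

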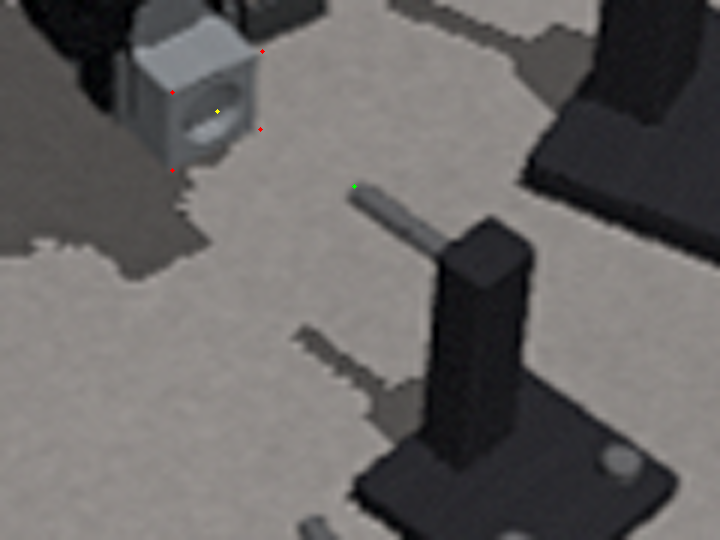

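apply_moves(
  steps=[
    {"tx": 6, "ty": 32, "tz": 0.5, "wx": 0, "wy": 0, "wz": -0.14},
    {"tx": 6, "ty": 32, "tz": 0.5, "wx": 0, "wy": 0, "wz": -0.196},
    {"tx": 6, "ty": 32, "tz": 0.5, "wx": 0, "wy": 0, "wz": -0.196},
    {"tx": 6, "ty": 32, "tz": 0.5, "wx": 0, "wy": 0, "wz": -0.196},
  ],
)

```text
time: 10.45
eef_pos: [0.5653, 0.2413, 0.2586]
tcp_rot: [0.784, 0.621, -0.0, -0.0]
contact_force: [0.1, -0.7, -2.1]
opening: 0.462
```

```bash
python3 look.py l11 1
```

```text
t 10.45 p [0.5653 0.2413 0.2586] x [ 0.228  0.974 -0.   ] z [-0. -0. -1.] q [ 0.239  0.313  1.83  -0.     0.999 -1.102] F [ 0.1 -0.7 -2.1] o 0.462
rel to pin line, prepose (array([ 0.3,  0.6, -0.4]), array([-0.0002,  0.0001, -0.0083]))
insertion mm -30.20249624143172 lateral -1.3047890847977064 dz -0.4126200715699607 F along 0.2597719102242613
```

apply_moves(
  steps=[
    {"tx": 0.5, "ty": 8, "tz": -0.4, "wx": 0, "wy": 0, "wz": -0.008},
    {"tx": 0.8, "ty": 18, "tz": -0.4, "wx": 0, "wy": 0, "wz": -0.008},
    {"tx": 0.8, "ty": 26, "tz": -0.4, "wx": 0, "wy": 0, "wz": -0.008},
    {"tx": 0.8, "ty": 31, "tz": -0.4, "wx": 0, "wy": 0, "wz": -0.008},
    {"tx": 0.8, "ty": 34, "tz": -0.4, "wx": 0, "wy": 0, "wz": -0.008},
    {"tx": 0.8, "ty": 37, "tz": -0.4, "wx": 0, "wy": 0, "wz": -0.008},
    {"tx": 0.8, "ty": 38, "tz": -0.4, "wx": 0, "wy": 0, "wz": -0.008},
    {"tx": 0.8, "ty": 38, "tz": -0.4, "wx": 0, "wy": 0, "wz": -0.008},
  ],
)

```text
time: 11.3
eef_pos: [0.6029, 0.2335, 0.2591]
tcp_rot: [0.78, 0.625, -0.0, -0.0]
contact_force: [0.5, -0.4, -2.3]
opening: 0.463
```

```bash
python3 look.py l12 1
```

```text
t 11.3 p [0.6029 0.2335 0.2591] x [ 0.218  0.976 -0.   ] z [-0. -0. -1.] q [ 0.213  0.374  1.749  0.     1.019 -1.138] F [ 0.5 -0.4 -2.3] o 0.463
rel to pin line, prepose (array([ -0.2, -37.7,   0.1]), array([-0.0002,  0.0001,  0.0021]))
insertion mm 8.118122356475252 lateral -0.294640225974408 dz 0.13359923575366472 F along 0.5530619333868824
```

View pics/l12.png

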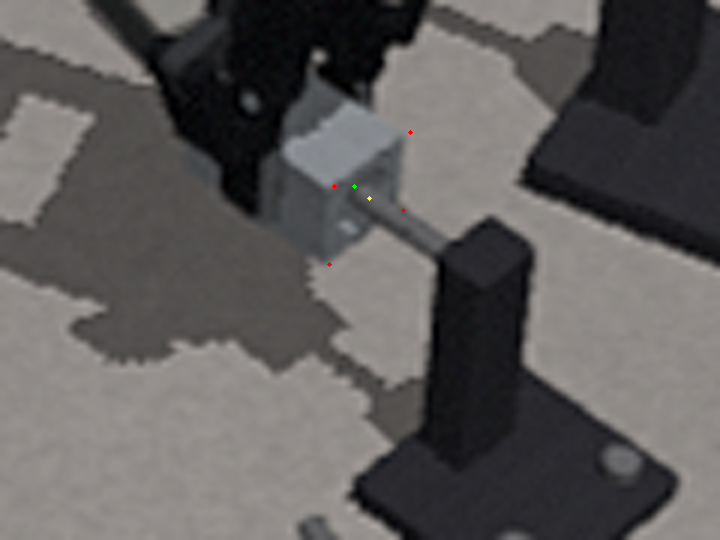

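apply_moves(
  steps=[
    {"tx": 0, "ty": 2, "tz": 0, "wx": 0, "wy": 0, "wz": 0},
    {"tx": 0, "ty": 4, "tz": 0, "wx": 0, "wy": 0, "wz": 0},
    {"tx": 0, "ty": 5, "tz": 0, "wx": 0, "wy": 0, "wz": 0},
    {"tx": 0, "ty": 5, "tz": 0, "wx": 0, "wy": 0, "wz": 0},
  ],
)

```text
time: 11.75
eef_pos: [0.6079, 0.2324, 0.2593]
tcp_rot: [0.78, 0.625, 0.0, 0.0]
contact_force: [-0.3, -0.1, -2.2]
opening: 0.464
```

No force at about 10–13 mm, so this is the deep hole. I'll go on to about 31 mm nominal.

apply_moves(
  steps=[
    {"tx": 0, "ty": 4, "tz": 0, "wx": 0, "wy": 0, "wz": 0},
    {"tx": 0, "ty": 8, "tz": 0, "wx": 0, "wy": 0, "wz": 0},
    {"tx": 0, "ty": 12, "tz": 0, "wx": 0, "wy": 0, "wz": 0},
    {"tx": 0, "ty": 16, "tz": 0, "wx": 0, "wy": 0, "wz": 0},
    {"tx": 0, "ty": 19, "tz": 0, "wx": 0, "wy": 0, "wz": 0},
    {"tx": 0, "ty": 19, "tz": 0, "wx": 0, "wy": 0, "wz": 0},
    {"tx": 0, "ty": 19, "tz": 0, "wx": 0, "wy": 0, "wz": 0},
  ],
)

```text
time: 12.45
eef_pos: [0.6263, 0.2282, 0.2591]
tcp_rot: [0.78, 0.625, -0.0, -0.0]
contact_force: [-0.5, -0.7, -2.5]
opening: 0.457
```

```bash
python3 look.py l13 1
```

```text
t 12.45 p [0.6263 0.2282 0.2591] x [ 0.218  0.976 -0.   ] z [-0.  0. -1.] q [ 0.197  0.413  1.696  0.     1.033 -1.153] F [-0.5 -0.7 -2.5] o 0.457
rel to pin line, prepose (array([ -0.2, -61.7,   0.1]), array([-0.0003,  0.0001,  0.0021]))
insertion mm 32.138872638692284 lateral -0.26709054778582325 dz 0.05649457902140442 F along -0.36755510234711836
```

View pics/l13.png

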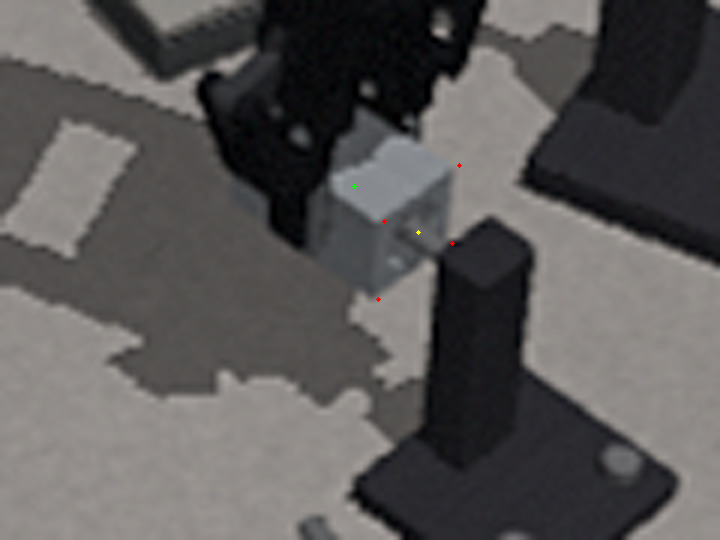

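It slid on freely to about 30 mm with no axial force, so this end is the deep one. I draw it off and check reachability for the upward turn.

apply_moves(
  steps=[
    {"tx": 0, "ty": -10, "tz": 0, "wx": 0, "wy": 0, "wz": 0},
    {"tx": 0, "ty": -30, "tz": 0, "wx": 0, "wy": 0, "wz": 0},
    {"tx": 0, "ty": -60, "tz": 0, "wx": 0, "wy": 0, "wz": 0},
    {"tx": 0, "ty": -90, "tz": 0, "wx": 0, "wy": 0, "wz": 0},
    {"tx": 0, "ty": -105, "tz": -20, "wx": 0, "wy": 0, "wz": 0},
    {"tx": 0, "ty": -110, "tz": -60, "wx": 0, "wy": 0, "wz": 0},
    {"tx": 0, "ty": -110, "tz": -90, "wx": 0, "wy": 0, "wz": 0},
    {"tx": 0, "ty": -110, "tz": -90, "wx": 0, "wy": 0, "wz": 0},
  ],
)

```text
time: 13.3
eef_pos: [0.5193, 0.253, 0.3553]
tcp_rot: [0.78, 0.626, 0.005, 0.002]
contact_force: [0.8, -0.3, -1.1]
opening: 0.46
```

```bash
python3 - <<'E'
from h import *
from plant import readout
from scipy.optimize import least_squares
s=readout.get_state();show(s)
D=[(-1.448,.286,1.577,.1819,-.65,.4048),(-.626,.183,1.904,.5197,-.251,.2997),(-.634,.366,1.94,.5184,-.2562,.179),(.18,.207,1.84,.5626,.2049,.3172),(.224,.304,1.836,.5665,.2323,.2611),(.197,.413,1.696,.6263,.2282,.2591),(.226,.341,1.792,.583,.2378,.2592)]
D=[*D,(*s["qpos"][:3],*s["eef_pos"])]
def fk(v,d):
    o,a,L1,L2,b,h=v; q1,q2,q3=d[:3]; r=a+L1*np.sin(q2)+L2*np.sin(q2+q3)
    return [r*np.cos(q1)-o*np.sin(q1)-d[3], r*np.sin(q1)+o*np.cos(q1)-d[4], h+L1*np.cos(q2)+L2*np.cos(q2+q3)-d[5]]
R=least_squares(lambda v:np.concatenate([fk(v,d) for d in D]),[.1,0,.45,.4,.1,.2])
print(R.x,np.abs(R.fun).max())
E
```

```text
t 13.3 p [0.5193 0.253  0.3553] x [0.217 0.976 0.005] z [ 0.011  0.003 -1.   ] q [ 0.278  0.118  1.867  0.     1.146 -1.074] F [ 0.8 -0.3 -1.1] o 0.46
[ 0.10092889 -0.00493927  0.42908964  0.57111317  0.05961762  0.15927186] 0.004336415640476821
```

apply_moves(
  steps=[
    {"tx": 0, "ty": 0, "tz": -40, "wx": 0, "wy": 0, "wz": -0.12},
    {"tx": 0, "ty": 0, "tz": -80, "wx": 0, "wy": 0, "wz": -0.24},
    {"tx": 0, "ty": 0, "tz": -120, "wx": 0, "wy": 0, "wz": -0.36},
    {"tx": 0, "ty": 0, "tz": -160, "wx": 0, "wy": 0, "wz": -0.5},
    {"tx": 0, "ty": 0, "tz": -190, "wx": 0, "wy": 0, "wz": -0.5},
    {"tx": 0, "ty": 0, "tz": -200, "wx": 0, "wy": 0, "wz": -0.5},
    {"tx": 0, "ty": 0, "tz": -200, "wx": 0, "wy": 0, "wz": -0.5},
  ],
)

```text
time: 14.0
eef_pos: [0.5187, 0.2523, 0.5495]
tcp_rot: [0.601, 0.799, 0.001, 0.0]
contact_force: [0.2, 0.0, -3.0]
opening: 0.459
```

```bash
python3 - <<'E'
from h import *
from plant import readout
s=readout.get_state();show(s)
c,sn=np.cos(.278),np.sin(.278)
Rt=Rn.from_matrix(np.array([[-sn,c,0],[0,0,1],[c,sn,0]]).T)
print(rel([.56,.264,.86],Rt,s))
E
```

```text
t 14.0 p [0.5187 0.2523 0.5495] x [-0.276  0.961  0.   ] z [ 0.001  0.    -1.   ] q [ 0.277 -0.005  1.641  0.     1.504 -1.574] F [ 0.2  0.  -3. ] o 0.459
(array([-1.000e-01,  4.330e+01, -3.105e+02]), array([-1.5694, -0.0017,  0.0016]))
```

apply_moves(
  steps=[
    {"tx": 0, "ty": 4, "tz": -28, "wx": -0.13, "wy": 0, "wz": 0},
    {"tx": 0, "ty": 8, "tz": -56, "wx": -0.26, "wy": 0, "wz": 0},
    {"tx": 0, "ty": 12, "tz": -84, "wx": -0.39, "wy": 0, "wz": 0},
    {"tx": 0, "ty": 16, "tz": -112, "wx": -0.52, "wy": 0, "wz": 0},
    {"tx": 0, "ty": 20, "tz": -140, "wx": -0.65, "wy": 0, "wz": 0},
    {"tx": 0, "ty": 24, "tz": -168, "wx": -0.78, "wy": 0, "wz": 0},
    {"tx": 0, "ty": 28, "tz": -196, "wx": -0.91, "wy": 0, "wz": 0},
    {"tx": 0, "ty": 32, "tz": -224, "wx": -1.04, "wy": 0, "wz": 0},
    {"tx": 0, "ty": 36, "tz": -252, "wx": -1.17, "wy": 0, "wz": 0},
    {"tx": 0, "ty": 40, "tz": -280, "wx": -1.3, "wy": 0, "wz": 0},
    {"tx": 0, "ty": 43, "tz": -300, "wx": -1.43, "wy": 0, "wz": 0},
    {"tx": 0, "ty": 43, "tz": -310, "wx": -1.569, "wy": 0, "wz": 0},
  ],
)

```text
time: 15.2
eef_pos: [0.562, 0.2646, 0.8569]
tcp_rot: [0.426, 0.565, 0.565, 0.425]
contact_force: [0.4, -0.5, -2.0]
opening: 0.455
```

apply_moves(
  steps=[
    {"tx": 0, "ty": 0, "tz": 0, "wx": 0, "wy": 0, "wz": 0},
    {"tx": 0, "ty": 0, "tz": 0, "wx": 0, "wy": 0, "wz": 0},
    {"tx": 0, "ty": 0, "tz": 0, "wx": 0, "wy": 0, "wz": 0},
    {"tx": 0, "ty": 0, "tz": 0, "wx": 0, "wy": 0, "wz": 0},
  ],
)

```text
time: 15.6
eef_pos: [0.5611, 0.2644, 0.8572]
tcp_rot: [0.427, 0.567, 0.563, 0.424]
contact_force: [0.5, -0.3, -1.8]
opening: 0.457
```

```bash
python3 - <<'E'
from h import *
from plant import readout,imaging
s=readout.get_state();show(s); R=Rn.from_quat(s["tcp_rot"]).as_matrix();print(R[:,1])
g=s["eef_pos"]+R[:,2]*.159
for n in("scene","top"):
    c=imaging.read_camera(n); im=c["img"][:,:,::-1].copy(); u,v=proj(c,g)[0].astype(int);print(n,u,v)
    u=np.clip(u,80,560);v=np.clip(v,60,420)
    cv2.imwrite(f"pics/f_{n}.png",cv2.resize(im[v-60:v+60,u-80:u+80],(640,480),interpolation=2))
E
```

```text
t 15.6 p [0.5611 0.2644 0.8572] x [-0.277  0.961  0.   ] z [ 0.961  0.277 -0.006] q [ 0.276 -0.022  1.247  0.011  0.352 -1.581] F [ 0.5 -0.3 -1.8] o 0.457
[0.00619269 0.0017513  0.99997929]
scene 478 -211
top 169 -56
```

View pics/f_scene.png

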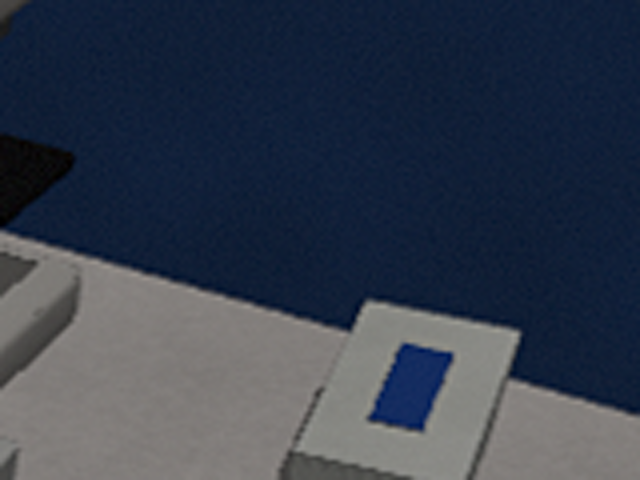

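View pics/f_top.png

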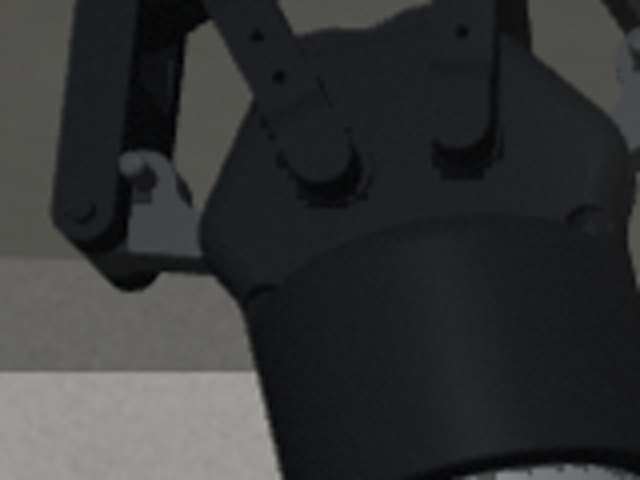

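The spacer is now out of both camera views. Retracting somewhat should let the top camera check it.

apply_moves(
  steps=[
    {"tx": 0, "ty": -4, "tz": -30, "wx": -0.006, "wy": 0, "wz": 0},
    {"tx": 0, "ty": -10, "tz": -60, "wx": -0.006, "wy": 0, "wz": 0},
    {"tx": 0, "ty": -17, "tz": -90, "wx": -0.006, "wy": 0, "wz": 0},
    {"tx": 0, "ty": -24, "tz": -120, "wx": -0.006, "wy": 0, "wz": 0},
    {"tx": 0, "ty": -31, "tz": -150, "wx": -0.006, "wy": 0, "wz": 0},
    {"tx": 0, "ty": -36, "tz": -170, "wx": -0.006, "wy": 0, "wz": 0},
    {"tx": 0, "ty": -36, "tz": -170, "wx": -0.006, "wy": 0, "wz": 0},
    {"tx": 0, "ty": -36, "tz": -170, "wx": -0.006, "wy": 0, "wz": 0},
    {"tx": 0, "ty": -36, "tz": -170, "wx": -0.006, "wy": 0, "wz": 0},
  ],
)

```text
time: 16.6
eef_pos: [0.3976, 0.2173, 0.8232]
tcp_rot: [0.425, 0.564, 0.566, 0.426]
contact_force: [-0.1, -0.7, -2.3]
opening: 0.461
```

```bash
cat > fin.py <<'E'
import sys
from h import *
from plant import readout,imaging
s=readout.get_state();show(s); R=Rn.from_quat(s["tcp_rot"]).as_matrix();print(R[:,1],np.abs(s["dq"]).max())
g=s["eef_pos"]+R[:,2]*.159-R[:,1]*.003
c=imaging.read_camera("top"); im=c["img"][:,:,::-1].copy(); print(proj(c,g)[0], -c["R"].T@c["t"])
for sg,col in((1,(0,0,255)),(-1,(0,255,0))):
  for a in(-1,1):
    for d in(-1,1):
        q=proj(c,g+R@np.array([a*.02,sg*.036,d*.02]))[0]; cv2.circle(im,tuple(int(round(e)) for e in q),1,col,-1)
cv2.imwrite(f"pics/{sys.argv[1]}.png",im)
E
python3 fin.py f2
```

```text
t 16.6 p [0.3976 0.2173 0.8232] x [-0.276  0.961 -0.   ] z [0.961 0.276 0.003] q [ 0.275 -0.416  1.636  0.016  0.348 -1.586] F [-0.1 -0.7 -2.3] o 0.461
[-2.96184372e-03 -8.47291526e-04  9.99995255e-01] 0.014218800048280068
[227.15057946 156.14737722] [0.44656331 0.17741528 1.24487812]
```

View pics/f2.png

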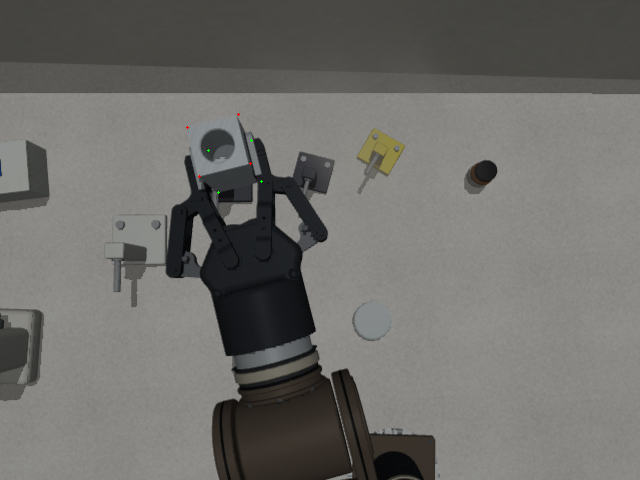

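```bash
python3 - <<'E'
import cv2
im=cv2.imread("pics/f2.png"); cv2.imwrite("pics/f2z.png",cv2.resize(im[100:200,160:290],(780,600),interpolation=2))
E
```

```text
(no output)
```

View pics/f2z.png

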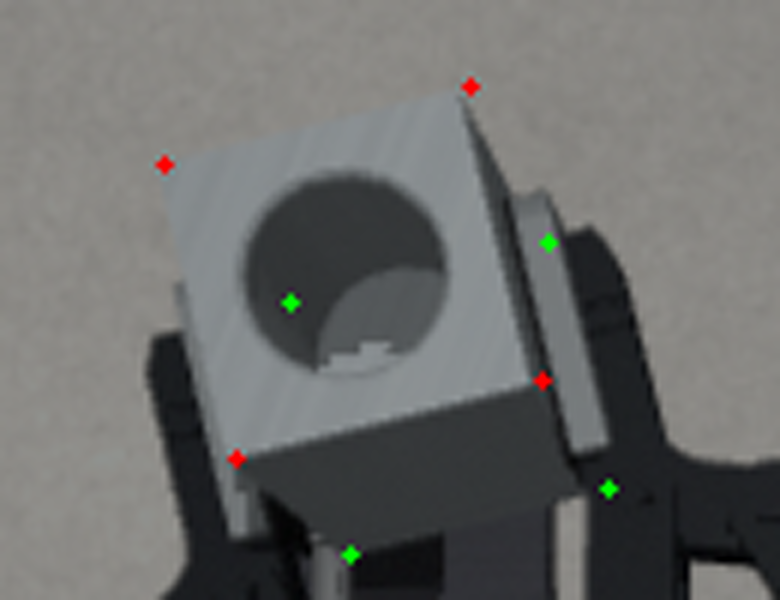

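```bash
python3 - <<'E'
from plant import imaging
import cv2
im=imaging.read_camera("top")["img"][:,:,::-1]; cv2.imwrite("pics/raw.png",im)
cv2.imwrite("pics/f3z.png",cv2.convertScaleAbs(cv2.resize(im[108:198,180:270],(594,594),interpolation=2),alpha=2,beta=0))
E
```

```text
(no output)
```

View pics/f3z.png

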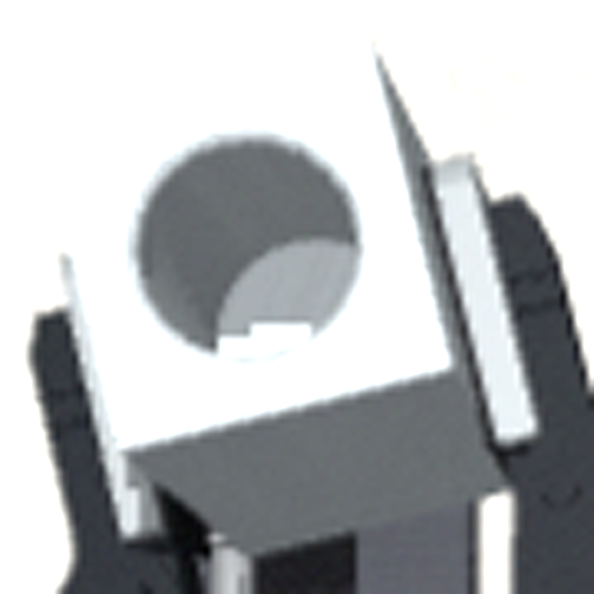

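```bash
python3 - <<'E'
from h import *
from plant import readout,imaging
from scipy.optimize import least_squares
s=readout.get_state(); R=Rn.from_quat(s["tcp_rot"]); c=imaging.read_camera("top")
g=s["eef_pos"]+R.as_matrix()[:,2]*.159-R.as_matrix()[:,1]*.003
q=np.array([(122,452),(455,368),(512,488),(250,555),(372,42)])/6.6+[180,108]-.42
# tool x points left in image; front face (toward flange)= -z
loc=np.array([[1,1,-1],[-1,1,-1],[-1,-1,-1],[1,-1,-1],[-1,1,1]])*[.02,.036,.02]
def res(v): return (proj(c,(R*Rn.from_rotvec(v[3:])).apply(loc)+g+v[:3])-q).ravel()
print("pre",res(np.zeros(6)).reshape(-1,2).round(1))
r=least_squares(res,np.zeros(6),x_scale=.01);cov=np.linalg.inv(r.jac.T@r.jac)*.4**2
print(r.x[:3]*1000,np.degrees(r.x[3:]),np.degrees(np.sqrt(np.diag(cov))[3:]),r.fun.round(2))
ax=(R*Rn.from_rotvec(r.x[3:])).apply([0,1,0]);print("axis",ax)
E
```

```text
pre [[ 1.2 -0.6]
 [ 1.2 -0.6]
 [ 3.8 -0.6]
 [ 0.8  0.1]
 [ 1.6 -0.2]]
[ 0.5362978   2.37355938 -3.9955161 ] [-0.18652999  0.41003963  0.77540744] [0.29332575 0.35983475 0.26340526] [ 0.21 -0.25 -0.21 -0.29  1.37 -0.45 -1.29  0.27 -0.06  0.7 ]
axis [-0.00164808 -0.01466447  0.99989111]
```

The fitted axis tilt is under 1°, the hole points up and is visibly deep, and the other objects have not moved. Handing in.

```bash
python3 -c "
from plant import ctrl,readout
s=readout.get_state();print(s['time'],s['opening'],abs(s['dq']).max());print(ctrl.sign_off())"
```

```text
16.75 0.4592596902586559 0.0029824407834924548
the job is handed in; nothing more can be done
None
```

The job is done and handed in at 16.75 s: the spacer is in the gripper with its deep hole pointing straight up.

- **Finding the hole:** I gripped the spacer at its middle from above. The first end I tried on the small dark stand's pin stopped at about 4–5 mm with about 11 N, so that was the shallow recess. I drew it off, turned it half a turn and slid the other end on. It went to about 30 mm with no axial force, so that is the deep hole. I then drew it off and turned it up.
- **Final checks:** The grip holds at an opening of about 39 mm on the 40 mm block, and the joints are still. The top picture shows a deep bore facing up. A fit to its corners puts the axis within 1° of vertical, and the lower end is about 0.78 m above the bench.
- **Surroundings:** In the last overall top picture the jar and the dish are where they started. The slide box is hidden behind the gripper there, so I could not confirm it, but nothing moved close to it.
- **What disagreed:** The two cameras' fits differ by about 2–5 mm. In the camera view the spacer's end sat about 3 mm behind where the arm readings put it. I therefore count the nominal 32 mm insertion as about 30 mm, still well over the 2 cm asked. The first move call was refused and nothing moved. I gave every row all six values after that.

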